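# Snap the fittings box shut

### The job

Close the blue fittings box: press down the orange rim sections round its lid until all four are fully shut, down on their stops. Leave the box standing where it is, without lifting it, pushing it away or forcing it, and leave the other things on the desk alone.

Things in the scene. Friction and masses are not known exactly. Their poses are not given: they have to be found in the camera images.
- fittings_box: blue fittings box with a clear lid panel, loose on the desk, about 0.9 kg. Body 120 mm (its x) by 160 mm (its y), desk to clear panel top 54 mm. Origin: centre of its underside, z up. Around the panel lies an orange clip-on rim in four separate sections, each sliding only straight down by 8 mm. It may be pressed with up to 40 N; harder counts as forcing it
- rim_front_pad (a point): centre of the flat top (yellow thumb patch) of the orange rim section on the box's -x long side; the section is 22 mm wide, 158 mm long, along the box's y. Moves with the section: 66 mm above the desk when fully proud, 58 mm when shut (4 mm above the clear panel)
- rim_front (a joint): travel of that section: 0 = fully proud, 0.008 m = shut against its stop. A tight clip: it takes about 5 N to move, gives steadily, meets a hard stop when shut, and stays wherever it is left. Starts 0 to 5 mm down
- rim_back_pad (a point): centre of the flat top (yellow thumb patch) of the orange rim section on the box's +x long side; the section is 22 mm wide, 158 mm long, along the box's y. Moves with the section: 66 mm above the desk when fully proud, 58 mm when shut (4 mm above the clear panel)
- rim_back (a joint): travel of that section: 0 = fully proud, 0.008 m = shut against its stop. A tight clip: it takes about 5 N to move, gives steadily, meets a hard stop when shut, and stays wherever it is left. Starts 0 to 5 mm down
- rim_left_pad (a point): centre of the flat top (yellow thumb patch) of the orange rim section on the box's +y short side; the section is 22 mm wide, 74 mm long, along the box's x. Moves with the section: 66 mm above the desk when fully proud, 58 mm when shut (4 mm above the clear panel)
- rim_left (a joint): travel of that section: 0 = fully proud, 0.008 m = shut against its stop. A tight clip: it takes about 5 N to move, gives steadily, meets a hard stop when shut, and stays wherever it is left. Starts 0 to 5 mm down
- rim_right_pad (a point): centre of the flat top (yellow thumb patch) of the orange rim section on the box's -y short side; the section is 22 mm wide, 74 mm long, along the box's x. Moves with the section: 66 mm above the desk when fully proud, 58 mm when shut (4 mm above the clear panel)
- rim_right (a joint): travel of that section: 0 = fully proud, 0.008 m = shut against its stop. A tight clip: it takes about 5 N to move, gives steadily, meets a hard stop when shut, and stays wherever it is left. Starts 0 to 5 mm down
- wheel_a: brass spoke wheel lying flat beside the box, 60 mm across, 14 mm high. Origin: centre of the underside. To be left alone
- wheel_b: second brass spoke wheel lying flat on the other side of the box, 60 mm across, 14 mm high. Origin: centre of the underside. To be left alone
- steam_dome: copper steam dome, upright, 60 mm across, 53 mm high. Origin: centre of the underside. To be left alone
- firebox_door: black cast firebox door lying flat, 75 x 60 mm, 19 mm high with its knob. Origin: centre of the underside. To be left alone
- lubricator: small chrome lubricator standing upright near the box, 32 mm across, 48 mm high, with a thin pipe stub. Origin: centre of the underside. To be left alone
- screwdriver: screwdriver lying on the desk. Origin: on its axis line, at the underside. To be left alone

How it is judged:
By the outcome, as a careful person would: the job done as asked, in the order asked, and still so for the second after the job is handed in, with the robot touching nothing.
It also fails if it takes over 45 s, if anything falls off the work surface, if the arm or the gripper's body presses on something with over 40 N, if the wrist force passes 120 N, or if a joint passes its speed limit or range.

### The arm

A 7-joint arm with a two-finger parallel gripper is mounted at the origin on the work surface. World frame = base frame: x ahead of the robot, y to its left, z up, the work surface at z = 0. Lengths are in m, angles in rad, forces in N, time in s.
With the tool pointing down it reaches from about 0.425 to 0.95 m from the base axis. Payload 4.7 kg.
Tool frame: the origin (TCP) lies midway between the tips of the shut fingers; the grasp point (between the pads) lies 19 mm behind it (robot.grasp_offset is the z of the grasp point in the tool frame, in m); z points along the fingers, y is the direction in which the jaws open and shut (so a half turn about z gives the same grasp; the last joint's range is limited). The gripper opens to 87 mm and grips with 3 to 60 N. Pads are 19 mm wide; open, the fingers measure 117 mm over their backs; the gripper's body (75 mm by 190 mm) begins 51 mm behind the grasp point.
Start: joints at [1.142, 0.469, -0.049, 1.532, 0.024, 1.141, -0.082], TCP at [0.263, -0.622, 0.223] pointing down, gripper open.
Joint ranges: [-2.59, 2.59], [-0.33, 1.99], [-1.39, 1.29], [0.1, 2.45], [-1.04, 4.18], [0.21, 1.99], [-2.66, 2.66]. Speed limits (rad/s): [2.57, 2.57, 3.14, 3.14, 3.14, 3.14, 3.14].

### API

Orientations are given as a 3x3 rotation matrix whose columns are the frame's x, y, z axes.
In Python, from workcell import robot gives the robot as it stands.
- The arm moves only by the tool carry_out, never from a script. Its argument "steps" is a list of rows, each an object with "travel": the shift along the tool's x, y, z in m, a list of three; "turn": the turn about the tool's z in rad. In form: [{"travel": [dx, dy, dz], "turn": turn}, ...]. A call has 1 to 8 rows; each row is the pose to reach, as a shift and turn from the pose measured when the call began, along the tool's axes at that moment; what a row does not reach only later rows make up. A row lasts 1/10 s, in which the tool goes at most 50 mm and 8.59 degrees, less where a joint would pass 70% of its speed; a pose out of reach is approached as far as the arm can. A call with a gripper value outside its range is refused whole. "grip" is the closure, from 0 (fully open) to 1 (shut), set as the call begins (left out, the last holds). The fingers move at their own pace and stop on an object; "newtons" is the grip in N (left out, the last holds). Time passes only in rows, so rows that repeat a pose let the fingers close. It gives the time, the measured TCP pose, the force and the opening at its end, in the units of the state.
- robot.get_state(): the state, without advancing time (a new reading comes with each control period).
- robot.get_image(name): name is "scene" or "top"; returns a dict with "img" (400x640x3 uint8, blue, green, red), "z_map" (400x640 float32, m along the optical axis (not along the pixel's ray), 0 where there is no reading), "vfov" (degrees; the focal length in pixels is half the picture's height over the tangent of half this angle, whatever the lens; pixels are square), "cx", "cy" (the principal point, pixels), "position" and "rotation" of the camera in the world. Camera axes: x right, y down, z forward; pixel columns grow to the right and rows downward; lengths in m; the calibration is good to about 2 mm. A picture is of the moment at which its call begins.
- robot.close_job(): hands the job in, once; it reports no verdict.
The state is a dict: "time_s": time; "joint_pos": joint angles; "dq": joint speeds; "effort": joint torques, N m; "eef_pos": TCP position; "eef_rot": TCP orientation; "contact_force": force on the tool from outside, world axes, zero at the start; "wrist_torque": the same for the moment, N m; "width": finger opening in m.
Only numpy, scipy, OpenCV 4.12 (cv2) and the standard library are available. Lean on these libraries where they do the work, as an engineer would, in place of code of your own. Each camera call takes 0.05 s, during which the arm holds its last target. There are 200 camera calls.

## Working session

There is one attempt and no reset: what is moved stays moved. The work goes in short steps, Python scripts to look and compute and a tool call to move; the robot and the scene stay as the last step left them, time stands still between calls to the robot, and variables do not carry over. Pictures are saved under pics/ and viewed, about 8 in all and at most 12, crops included, and the job is handed in when it is done.

Besides the shell and the picture viewer there is one more tool, called after ">>>" by a JSON object that holds its "method" and its "body". carry_out: Moves the arm, as the interface text tells. Its arguments: {"type":"object","properties":{"steps":{"type":"array"},"grip":{"type":"number"},"newtons":{"type":"number"}},"required":["steps"]}

```bash
mkdir -p pics
cat > h.py <<'E'
import numpy as np, cv2
from workcell import robot
def cam(n):
    d=robot.get_image(n); d['f']=d['img'].shape[0]/2/np.tan(np.radians(d['vfov'])/2); return d
def cloud(d):
    z=d['z_map']; v,u=np.mgrid[:z.shape[0],:z.shape[1]]
    p=np.stack([(u-d['cx'])*z/d['f'],(v-d['cy'])*z/d['f'],z],-1)@np.array(d['rotation']).T+np.array(d['position'])
    p[z==0]=np.nan; return p
def ray(d,u,v,h):
    r=np.array(d['rotation'])@np.array([(u-d['cx'])/d['f'],(v-d['cy'])/d['f'],1]); o=np.array(d['position'])
    return o+r*(h-o[2])/r[2]
E
python3 - <<'E'
from h import *
for n in('top','scene'):
    d=cam(n); cv2.imwrite(f'pics/{n}0.png',d['img']); print(n,d['f'],d['cx'],d['cy'],d['position'],np.round(d['rotation'],3).tolist())
s=robot.get_state(); print({k:np.round(v,4).tolist() for k,v in s.items()})
E
```

```text
top 403.36387099422893 325.73812031958556 196.27562739236984 [0.35183754 0.03838464 1.19984202] [[-0.015, -0.983, 0.181], [-1.0, 0.013, -0.016], [0.013, -0.181, -0.983]]
scene 501.7565584849468 316.4054322691771 207.304118184828 [ 1.38424839 -0.66608114  0.81830284] [[0.638, 0.439, -0.633], [0.77, -0.365, 0.523], [-0.002, -0.821, -0.571]]
{'time_s': 0.1, 'joint_pos': [1.1421, 0.4694, -0.0486, 1.5336, 0.0241, 1.141, -0.0823], 'dq': [-0.0019, 0.0004, -0.0017, -0.003, 0.0, -0.0, 0.0001], 'effort': [0.0006, -50.9172, -0.0811, -23.6829, -0.0615, 0.0344, 0.0], 'eef_pos': [0.2625, -0.6213, 0.2216], 'eef_rot': [[0.9212, 0.3892, -0.0007], [0.3892, -0.9211, 0.0016], [-0.0, -0.0018, -1.0]], 'contact_force': [0.3395, -0.1998, 0.2167], 'wrist_torque': [0.0025, -0.0072, 0.0377], 'width': 0.0869}
```

View pics/top0.png

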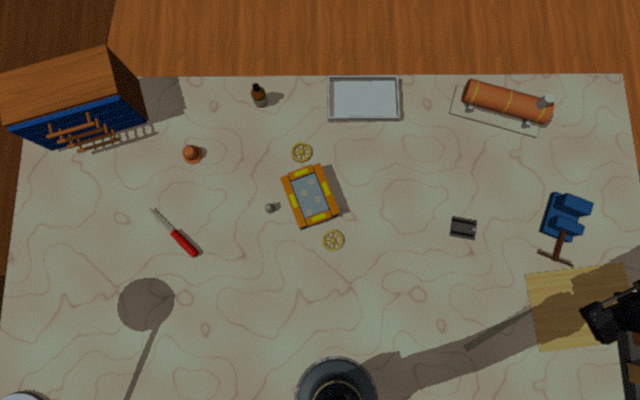

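View pics/scene0.png

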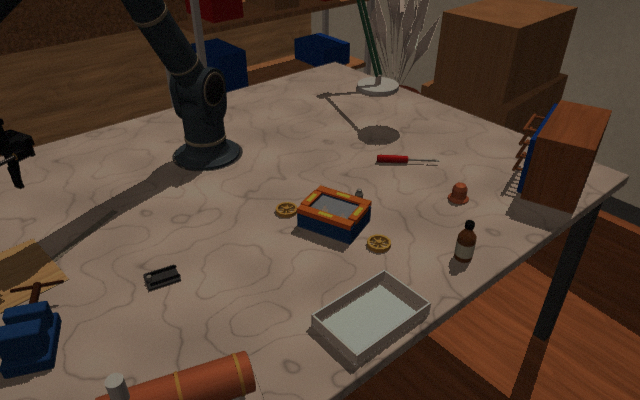

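The top view shows the box at about (311,195), with wheels at (302,152) and (333,240) and the lubricator at (272,207). The scene view shows the box at (335,213). Next I'll measure the rim.

Run:
```python
from h import *
big=[]
for n,(x0,y0,x1,y1) in (('top',(255,135,360,255)),('scene',(270,175,400,260))):
    d=cam(n); P=cloud(d); hsv=cv2.cvtColor(d['img'],cv2.COLOR_BGR2HSV)
    roi=np.zeros(P.shape[:2],bool); roi[y0:y1,x0:x1]=1
    H=P[...,2]
    m=(roi&(H>.050)&(H<.075)&(hsv[...,1]>130)&(hsv[...,0]<35)).astype(np.uint8)
    k=cv2.findContours(m,0,2)[0]; c=max(k,key=cv2.contourArea)
    pts=P[m>0][:,:2]; r=cv2.minAreaRect((pts*1000).astype(np.float32)); print(n,'rect mm',r, 'zmed',np.median(H[m>0]))
    # desk height check
    print('desk z',np.nanmedian(H[roi&(H<.01)]))
    # ray-based rect on z=.063
    q=np.array([ray(d,*p,.063)[:2] for p in c[:,0]])*1000; print(' rays',cv2.minAreaRect(q.astype(np.float32)))
    y=(m>0)&(hsv[...,0]>=22)&(hsv[...,0]<35)
    nl,L,st,ce=cv2.connectedComponentsWithStats(y.astype(np.uint8))
    for i in range(1,nl):
        if st[i,4]>8: print(' yel',ce[i].round(1),st[i,4],np.median(P[L==i],0).round(4), ray(d,*ce[i],.063).round(4)[:2])
    # other objects
    o=roi&(H>.008)&(m==0)
    nl,L,st,ce=cv2.connectedComponentsWithStats(o.astype(np.uint8))
    for i in range(1,nl):
        if st[i,4]>20: print(' obj',ce[i].round(0),st[i,4],np.nanmedian(P[L==i],0).round(3),np.nanmax(H[L==i]).round(3))
    big.append(cv2.resize(d['img'][y0:y1,x0:x1],None,fx=4,fy=4,interpolation=2))
h=max(b.shape[0] for b in big); big=[cv2.copyMakeBorder(b,0,h-b.shape[0],0,0,0) for b in big]
b=cv2.hconcat(big); s=800/b.shape[1]; cv2.imwrite('pics/c1.png',cv2.resize(b,None,fx=s,fy=s))
```

```text
top rect mm ((566.4285888671875, 66.99452209472656), (165.09176635742188, 123.02412414550781), 20.528234481811523) zmed 0.06273860682718069
desk z -0.0004707984077210181
 rays ((565.9597778320312, 66.99040985107422), (166.5048065185547, 122.81611633300781), 20.456167221069336)
 yel [300.5 172. ] 74 [0.6323 0.0917 0.0654] [0.6331 0.0919]
 yel [325.5 188.3] 78 [0.5842 0.0202 0.0617] [0.5841 0.0203]
 yel [292.9 200.4] 77 [0.5506 0.1137 0.0642] [0.5499 0.114 ]
 yel [318.  216.9] 77 [0.5013 0.0429 0.0625] [0.5014 0.0429]
 obj [300. 152.] 146 [0.708 0.095 0.011] 0.017
 obj [309. 195.] 1010 [0.566 0.068 0.053] 0.065
 obj [269. 207.] 74 [0.535 0.184 0.034] 0.047
 obj [304. 227.] 26 [0.476 0.084 0.041] 0.065
 obj [332. 240.] 120 [0.437 0.003 0.012] 0.02
 obj [331. 241.] 22 [0.437 0.004 0.012] 0.018
scene rect mm ((569.7783203125, 68.79692840576172), (166.09820556640625, 133.7717742919922), 20.722848892211914) zmed 0.06418340412584983
desk z 0.0022144190761601568
 rays ((572.5343627929688, 64.44677734375), (171.3620147705078, 146.19900512695312), 20.517580032348633)
 yel [343.2 194.6] 30 [0.5538 0.1167 0.0673] [0.5472 0.1209]
 yel [311.2 197.2] 28 [0.5024 0.0425 0.0644] [0.5009 0.0457]
 yel [357.9 210.9] 35 [0.6346 0.0917 0.068 ] [0.6292 0.0986]
 yel [324.9 213.8] 33 [0.5849 0.0228 0.0645] [0.584  0.0241]
 obj [359. 193.] 54 [0.543 0.186 0.038] 0.049
 obj [334. 206.] 651 [0.563 0.074 0.056] 0.061
 obj [286. 209.] 191 [0.443 0.002 0.013] 0.019
 obj [334. 227.] 904 [0.62  0.024 0.029] 0.061
 obj [378. 243.] 246 [0.715 0.093 0.013] 0.019
```

View pics/c1.png

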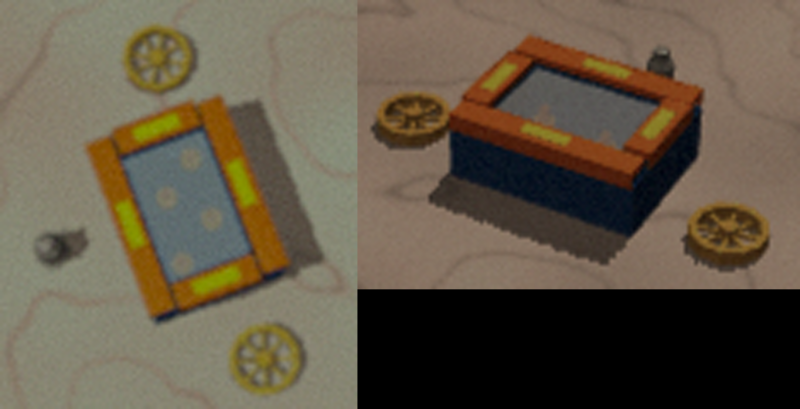

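The box centre is about (0.567, 0.067) and its long axis lies at 20.5°. The pads are at far short (0.633,0.092), near short (0.501,0.043), right long (0.584,0.020) and left long (0.550,0.114). In the crops the four sections sit at different heights. The space above the box is clear, so I'm moving over now with the fingers shut.

>>> {"method": "carry_out", "body": {"steps": [{"travel": [0.02,-0.017,0],"turn": 0.01},{"travel": [0.053,-0.045,0],"turn": 0.02},{"travel": [0.089,-0.076,0],"turn": 0.03},{"travel": [0.125,-0.107,0],"turn": 0.042},{"travel": [0.161,-0.138,0],"turn": 0.042},{"travel": [0.197,-0.169,0],"turn": 0.042},{"travel": [0.233,-0.2,0],"turn": 0.042},{"travel": [0.269,-0.231,0],"turn": 0.042}], "grip": 1}}

```text
time_s: 1.0
eef_pos: [0.421, -0.3021, 0.2223]
eef_rot: [[0.937, 0.35, -0.0], [0.35, -0.937, 0.001], [0.0, -0.001, -1.0]]
contact_force: [0.3, -0.3, -0.8]
width: 0.031
```

```bash
cat >> h.py <<'E'
PADS=dict(B=(.584,.0203),C=(.5503,.1138),A=(.6325,.0918),D=(.5013,.0429))
def go(name,z):
    s=robot.get_state(); R=np.array(s['eef_rot']); p=np.array(s['eef_pos'])
    a=np.degrees(np.arctan2(R[1,0],R[0,0])); t=np.array([*PADS[name],z])
    print('t',s['time_s'],'p',p.round(4),'F',np.round(s['contact_force'],2),'w',round(float(s['width']),4),'ang',a.round(2),'tilt',R[:,2].round(4))
    print(name,'travel',(R.T@(t-p)).round(4),'turn',np.radians(a-20.5).round(4))
E
python3 -c "
from h import *
go('B',.1)"
```

```text
t 1.0 p [ 0.421  -0.3021  0.2223] F [ 0.3  -0.29 -0.78] w 0.031 ang 20.49 tilt [-3.e-04  8.e-04 -1.e+00]
B travel [ 0.2656 -0.2448  0.1225] turn -0.0002
```

>>> {"method": "carry_out", "body": {"steps": [{"travel": [0.036,-0.033,0.0],"turn": 0},{"travel": [0.072,-0.066,0.01],"turn": 0},{"travel": [0.108,-0.1,0.02],"turn": 0},{"travel": [0.144,-0.133,0.03],"turn": 0},{"travel": [0.18,-0.166,0.04],"turn": 0},{"travel": [0.216,-0.199,0.06],"turn": 0},{"travel": [0.248,-0.229,0.08],"turn": 0},{"travel": [0.2656,-0.2448,0.1],"turn": 0}]}}

```text
time_s: 1.8
eef_pos: [0.5853, 0.0251, 0.122]
eef_rot: [[0.935, 0.354, 0.001], [0.354, -0.935, 0.003], [0.002, -0.003, -1.0]]
contact_force: [0.2, 0.1, 0.2]
width: 0.0004
```

>>> {"method": "carry_out", "body": {"steps": [{"travel": [0,0,0],"turn": 0},{"travel": [0,0,0],"turn": 0}]}}

```text
time_s: 2.0
eef_pos: [0.5849, 0.0256, 0.1215]
eef_rot: [[0.935, 0.356, -0.0], [0.356, -0.935, 0.003], [0.001, -0.003, -1.0]]
contact_force: [-0.9, -0.2, 0.7]
width: 0.0007
```

```bash
python3 -c "
from h import *
go('B',.07)"
```

```text
t 2.0 p [0.5849 0.0256 0.1215] F [-0.93 -0.23  0.73] w 0.0007 ang 20.85 tilt [-4.0e-04  3.1e-03 -1.0e+00]
B travel [-0.0027  0.0048  0.0515] turn 0.0061
```

>>> {"method": "carry_out", "body": {"steps": [{"travel": [-0.0027,0.0048,0.012],"turn": 0.006},{"travel": [-0.0027,0.0048,0.028],"turn": 0.006},{"travel": [-0.0027,0.0048,0.042],"turn": 0.006},{"travel": [-0.0027,0.0048,0.05],"turn": 0.006},{"travel": [-0.0027,0.0048,0.0535],"turn": 0.006},{"travel": [-0.0027,0.0048,0.0545],"turn": 0.006},{"travel": [-0.0027,0.0048,0.0545],"turn": 0.006}]}}

```text
time_s: 2.7
eef_pos: [0.5844, 0.0203, 0.0673]
eef_rot: [[0.937, 0.35, 0.0], [0.35, -0.937, 0.003], [0.001, -0.003, -1.0]]
contact_force: [0.6, 0.3, 0.5]
width: 0.0003
```

>>> {"method": "carry_out", "body": {"steps": [{"travel": [0,0,0.001],"turn": 0},{"travel": [0,0,0.002],"turn": 0},{"travel": [0,0,0.003],"turn": 0},{"travel": [0,0,0.004],"turn": 0},{"travel": [0,0,0.005],"turn": 0},{"travel": [0,0,0.005],"turn": 0}]}}

```text
time_s: 3.3
eef_pos: [0.5844, 0.0204, 0.0622]
eef_rot: [[0.937, 0.35, 0.0], [0.35, -0.937, 0.003], [0.001, -0.003, -1.0]]
contact_force: [-0.9, 0.2, -0.8]
width: 0.0005
```

```bash
python3 -c "
from h import *
go('B',.058)"
```

```text
t 3.3 p [0.5844 0.0204 0.0622] F [-0.88  0.15 -0.82] w 0.0005 ang 20.5 tilt [ 3.0e-04  3.2e-03 -1.0e+00]
B travel [-0.0004 -0.0001  0.0042] turn 0.0001
```

>>> {"method": "carry_out", "body": {"steps": [{"travel": [0,0,0.0007],"turn": 0},{"travel": [0,0,0.0014],"turn": 0},{"travel": [0,0,0.002],"turn": 0},{"travel": [0,0,0.002],"turn": 0}]}}

```text
time_s: 3.7
eef_pos: [0.5844, 0.0203, 0.0604]
eef_rot: [[0.937, 0.35, 0.0], [0.35, -0.937, 0.003], [0.002, -0.003, -1.0]]
contact_force: [-1.2, -0.5, 5.5]
width: 0.0006
```

>>> {"method": "carry_out", "body": {"steps": [{"travel": [0,0,0.0007],"turn": 0},{"travel": [0,0,0.0014],"turn": 0},{"travel": [0,0,0.0014],"turn": 0}]}}

```text
time_s: 4.0
eef_pos: [0.5844, 0.0204, 0.0589]
eef_rot: [[0.937, 0.35, 0.0], [0.35, -0.937, 0.003], [0.002, -0.003, -1.0]]
contact_force: [-0.6, 0.2, 3.2]
width: 0.0008
```

>>> {"method": "carry_out", "body": {"steps": [{"travel": [0,0,0.0005],"turn": 0},{"travel": [0,0,0.0005],"turn": 0}]}}

```text
time_s: 4.2
eef_pos: [0.5844, 0.0204, 0.0584]
eef_rot: [[0.937, 0.35, 0.0], [0.35, -0.937, 0.003], [0.001, -0.003, -1.0]]
contact_force: [-1.3, 0.1, 3.7]
width: 0.0001
```

>>> {"method": "carry_out", "body": {"steps": [{"travel": [0,0,0.0005],"turn": 0},{"travel": [0,0,0.0005],"turn": 0}]}}

```text
time_s: 4.4
eef_pos: [0.5844, 0.0204, 0.0584]
eef_rot: [[0.937, 0.35, 0.0], [0.35, -0.937, 0.003], [0.001, -0.003, -1.0]]
contact_force: [-2.3, -0.6, 8.3]
width: 0.0002
```

>>> {"method": "carry_out", "body": {"steps": [{"travel": [0,0,0.0008],"turn": 0},{"travel": [0,0,0.0008],"turn": 0}]}}

```text
time_s: 4.6
eef_pos: [0.5845, 0.0204, 0.0584]
eef_rot: [[0.937, 0.35, 0.0], [0.35, -0.937, 0.003], [0.001, -0.002, -1.0]]
contact_force: [-3.4, -0.7, 9.7]
width: 0.0002
```

>>> {"method": "carry_out", "body": {"steps": [{"travel": [0,0,0.0012],"turn": 0},{"travel": [0,0,0.0012],"turn": 0}]}}

```text
time_s: 4.8
eef_pos: [0.5845, 0.0204, 0.0584]
eef_rot: [[0.937, 0.35, 0.0], [0.35, -0.937, 0.002], [0.001, -0.002, -1.0]]
contact_force: [-4.4, -0.6, 12.7]
width: 0.0004
```

Section B is on its stop at an indicated z of 0.0584, taking 13 N without moving. Next is C, the left long section.

>>> {"method": "carry_out", "body": {"steps": [{"travel": [0,0,-0.01],"turn": 0},{"travel": [0,-0.005,-0.022],"turn": 0},{"travel": [0,-0.035,-0.022],"turn": 0},{"travel": [0,-0.07,-0.022],"turn": 0},{"travel": [0.0005,-0.095,-0.02],"turn": 0},{"travel": [0.0005,-0.0995,-0.016],"turn": 0},{"travel": [0.0005,-0.0995,-0.012],"turn": 0},{"travel": [0.0005,-0.0995,-0.0105],"turn": 0}]}}

```text
time_s: 5.6
eef_pos: [0.5504, 0.1121, 0.0685]
eef_rot: [[0.937, 0.349, -0.0], [0.349, -0.937, 0.001], [0.0, -0.001, -1.0]]
contact_force: [0.2, -0.4, 0.2]
width: 0.0004
```

>>> {"method": "carry_out", "body": {"steps": [{"travel": [0,0,0.001],"turn": 0},{"travel": [0,0,0.002],"turn": 0},{"travel": [0,0,0.003],"turn": 0},{"travel": [0,0,0.004],"turn": 0},{"travel": [0,0,0.005],"turn": 0}]}}

```text
time_s: 6.1
eef_pos: [0.5506, 0.1116, 0.0639]
eef_rot: [[0.937, 0.348, 0.0], [0.348, -0.937, 0.0], [0.0, -0.0, -1.0]]
contact_force: [-0.7, -1.3, 4.5]
width: 0.0007
```

>>> {"method": "carry_out", "body": {"steps": [{"travel": [0,0,0.001],"turn": 0},{"travel": [0,0,0.002],"turn": 0},{"travel": [0,0,0.003],"turn": 0},{"travel": [0,0,0.004],"turn": 0},{"travel": [0,0,0.0045],"turn": 0}]}}

```text
time_s: 6.6
eef_pos: [0.5506, 0.1115, 0.0593]
eef_rot: [[0.937, 0.348, 0.0], [0.348, -0.937, 0.0], [0.0, -0.0, -1.0]]
contact_force: [-1.3, -1.7, 4.2]
width: 0.0001
```

>>> {"method": "carry_out", "body": {"steps": [{"travel": [0,0,0.0008],"turn": 0},{"travel": [0,0,0.0012],"turn": 0},{"travel": [0,0,0.0012],"turn": 0}]}}

```text
time_s: 6.9
eef_pos: [0.5507, 0.1116, 0.0585]
eef_rot: [[0.937, 0.348, 0.0], [0.348, -0.937, 0.0], [0.0, 0.0, -1.0]]
contact_force: [-3.1, -1.0, 6.7]
width: 0.0005
```

>>> {"method": "carry_out", "body": {"steps": [{"travel": [0,0,0.0008],"turn": 0},{"travel": [0,0,0.0012],"turn": 0},{"travel": [0,0,0.0012],"turn": 0}]}}

```text
time_s: 7.2
eef_pos: [0.5506, 0.1116, 0.0583]
eef_rot: [[0.937, 0.348, 0.0], [0.348, -0.937, -0.001], [0.0, 0.001, -1.0]]
contact_force: [-4.1, -1.0, 13.0]
width: 0.0004
```

>>> {"method": "carry_out", "body": {"steps": [{"travel": [0,0,0.0012],"turn": 0},{"travel": [0,0,0.0012],"turn": 0}]}}

```text
time_s: 7.4
eef_pos: [0.5506, 0.1116, 0.0583]
eef_rot: [[0.937, 0.348, 0.0], [0.348, -0.937, -0.001], [-0.0, 0.001, -1.0]]
contact_force: [-4.4, -1.8, 13.7]
width: 0.0005
```

>>> {"method": "carry_out", "body": {"steps": [{"travel": [0,0,-0.01],"turn": 0},{"travel": [0.005,0.003,-0.024],"turn": 0},{"travel": [0.03,0.02,-0.024],"turn": 0},{"travel": [0.055,0.037,-0.024],"turn": 0},{"travel": [0.0695,0.047,-0.022],"turn": 0},{"travel": [0.0695,0.047,-0.018],"turn": 0},{"travel": [0.0695,0.047,-0.014],"turn": 0},{"travel": [0.0695,0.047,-0.012],"turn": 0}]}}

```text
time_s: 8.2
eef_pos: [0.6305, 0.0924, 0.0694]
eef_rot: [[0.937, 0.349, -0.002], [0.349, -0.937, -0.001], [-0.002, 0.0, -1.0]]
contact_force: [-0.5, -0.2, -0.9]
width: 0.0009
```

>>> {"method": "carry_out", "body": {"steps": [{"travel": [0,0,0.001],"turn": 0},{"travel": [0,0,0.002],"turn": 0},{"travel": [0,0,0.003],"turn": 0},{"travel": [0,0,0.004],"turn": 0},{"travel": [0,0,0.005],"turn": 0}]}}

```text
time_s: 8.7
eef_pos: [0.6305, 0.0925, 0.065]
eef_rot: [[0.937, 0.349, -0.002], [0.349, -0.937, -0.001], [-0.002, 0.0, -1.0]]
contact_force: [-1.2, 0.1, 3.9]
width: 0.0008
```

>>> {"method": "carry_out", "body": {"steps": [{"travel": [0,0,0.001],"turn": 0},{"travel": [0,0,0.002],"turn": 0},{"travel": [0,0,0.003],"turn": 0},{"travel": [0,0,0.004],"turn": 0},{"travel": [0,0,0.005],"turn": 0},{"travel": [0,0,0.0055],"turn": 0}]}}

```text
time_s: 9.3
eef_pos: [0.6305, 0.0925, 0.0594]
eef_rot: [[0.937, 0.349, -0.002], [0.349, -0.937, -0.001], [-0.002, 0.0, -1.0]]
contact_force: [-2.5, -0.8, 4.2]
width: 0.0006
```

>>> {"method": "carry_out", "body": {"steps": [{"travel": [0,0,0.0008],"turn": 0},{"travel": [0,0,0.0012],"turn": 0},{"travel": [0,0,0.0012],"turn": 0}]}}

```text
time_s: 9.6
eef_pos: [0.6305, 0.0925, 0.0584]
eef_rot: [[0.937, 0.349, -0.002], [0.349, -0.937, -0.001], [-0.002, 0.0, -1.0]]
contact_force: [-3.7, -0.0, 5.8]
width: 0.0006
```

>>> {"method": "carry_out", "body": {"steps": [{"travel": [0,0,0.0008],"turn": 0},{"travel": [0,0,0.0012],"turn": 0},{"travel": [0,0,0.0012],"turn": 0}]}}

```text
time_s: 9.9
eef_pos: [0.6305, 0.0925, 0.0584]
eef_rot: [[0.937, 0.349, -0.002], [0.349, -0.937, -0.002], [-0.002, 0.001, -1.0]]
contact_force: [-5.2, -0.4, 10.6]
width: 0.0003
```

>>> {"method": "carry_out", "body": {"steps": [{"travel": [0,0,0.0012],"turn": 0},{"travel": [0,0,0.0012],"turn": 0}]}}

```text
time_s: 10.1
eef_pos: [0.6305, 0.0925, 0.0584]
eef_rot: [[0.937, 0.349, -0.002], [0.349, -0.937, -0.002], [-0.002, 0.001, -1.0]]
contact_force: [-3.6, -0.9, 11.9]
width: 0.0009
```

A is shut too. The last one is D, the near short section.

>>> {"method": "carry_out", "body": {"steps": [{"travel": [0,0,-0.01],"turn": 0},{"travel": [-0.01,0,-0.022],"turn": 0},{"travel": [-0.05,0,-0.022],"turn": 0},{"travel": [-0.09,0.001,-0.022],"turn": 0},{"travel": [-0.125,0.001,-0.022],"turn": 0},{"travel": [-0.1385,0.0014,-0.02],"turn": 0},{"travel": [-0.1385,0.0014,-0.014],"turn": 0},{"travel": [-0.1385,0.0014,-0.01],"turn": 0}]}}

```text
time_s: 10.9
eef_pos: [0.502, 0.0429, 0.0689]
eef_rot: [[0.937, 0.349, -0.0], [0.349, -0.937, -0.002], [-0.001, 0.001, -1.0]]
contact_force: [0.4, -0.4, -0.9]
width: 0.0005
```

>>> {"method": "carry_out", "body": {"steps": [{"travel": [0,0,0.001],"turn": 0},{"travel": [0,0,0.002],"turn": 0},{"travel": [0,0,0.003],"turn": 0},{"travel": [0,0,0.004],"turn": 0},{"travel": [0,0,0.005],"turn": 0}]}}

```text
time_s: 11.4
eef_pos: [0.5022, 0.043, 0.0638]
eef_rot: [[0.937, 0.349, 0.0], [0.349, -0.937, -0.001], [-0.0, 0.001, -1.0]]
contact_force: [-0.6, -0.8, -0.1]
width: 0.0005
```

>>> {"method": "carry_out", "body": {"steps": [{"travel": [0,0,0.001],"turn": 0},{"travel": [0,0,0.002],"turn": 0},{"travel": [0,0,0.003],"turn": 0},{"travel": [0,0,0.004],"turn": 0},{"travel": [0,0,0.0045],"turn": 0}]}}

```text
time_s: 11.9
eef_pos: [0.5023, 0.0431, 0.0594]
eef_rot: [[0.937, 0.349, 0.0], [0.349, -0.937, -0.001], [-0.0, 0.001, -1.0]]
contact_force: [-0.6, 0.1, 4.2]
width: 0.0003
```

>>> {"method": "carry_out", "body": {"steps": [{"travel": [0,0,0.0008],"turn": 0},{"travel": [0,0,0.0012],"turn": 0},{"travel": [0,0,0.0012],"turn": 0}]}}

```text
time_s: 12.2
eef_pos: [0.5023, 0.0431, 0.0584]
eef_rot: [[0.937, 0.349, 0.0], [0.349, -0.937, -0.002], [-0.0, 0.002, -1.0]]
contact_force: [-1.1, -0.4, 6.3]
width: 0.0005
```

>>> {"method": "carry_out", "body": {"steps": [{"travel": [0,0,0.0008],"turn": 0},{"travel": [0,0,0.0012],"turn": 0},{"travel": [0,0,0.0012],"turn": 0}]}}

```text
time_s: 12.5
eef_pos: [0.5023, 0.0431, 0.0583]
eef_rot: [[0.937, 0.349, 0.0], [0.349, -0.937, -0.002], [-0.001, 0.002, -1.0]]
contact_force: [-4.5, -0.5, 15.0]
width: 0.0002
```

>>> {"method": "carry_out", "body": {"steps": [{"travel": [0,0,0.0012],"turn": 0},{"travel": [0,0,0.0012],"turn": 0}]}}

```text
time_s: 12.7
eef_pos: [0.5023, 0.0431, 0.0583]
eef_rot: [[0.937, 0.349, 0.0], [0.349, -0.937, -0.003], [-0.001, 0.003, -1.0]]
contact_force: [-4.9, -0.5, 14.5]
width: 0.0006
```

All four stopped at the same height. I'll lift, clear the view and check.

>>> {"method": "carry_out", "body": {"steps": [{"travel": [0,0,-0.015],"turn": 0},{"travel": [0,0,-0.05],"turn": 0},{"travel": [0,0.01,-0.09],"turn": 0},{"travel": [0,0.04,-0.12],"turn": 0},{"travel": [0,0.08,-0.14],"turn": 0},{"travel": [0,0.12,-0.14],"turn": 0},{"travel": [0,0.16,-0.14],"turn": 0},{"travel": [0,0.2,-0.14],"turn": 0}]}}

```text
time_s: 13.5
eef_pos: [0.5724, -0.1457, 0.1986]
eef_rot: [[0.937, 0.349, 0.001], [0.349, -0.937, -0.003], [-0.0, 0.003, -1.0]]
contact_force: [1.2, 0.0, -1.5]
width: 0.0004
```

>>> {"method": "carry_out", "body": {"steps": [{"travel": [0,0.04,0],"turn": 0},{"travel": [0,0.08,0],"turn": 0},{"travel": [0,0.12,0],"turn": 0},{"travel": [0,0.15,0],"turn": 0},{"travel": [0,0.15,0],"turn": 0},{"travel": [0,0.15,0],"turn": 0}]}}

```text
time_s: 14.1
eef_pos: [0.6243, -0.2865, 0.1978]
eef_rot: [[0.938, 0.348, -0.001], [0.348, -0.938, -0.002], [-0.001, 0.002, -1.0]]
contact_force: [1.3, 0.2, -0.3]
width: 0.0002
```

Run:
```python
from h import *
big=[]
for n,(x0,y0,x1,y1) in (('top',(255,135,360,255)),('scene',(270,175,400,260))):
    d=cam(n); P=cloud(d); hsv=cv2.cvtColor(d['img'],cv2.COLOR_BGR2HSV)
    roi=np.zeros(P.shape[:2],bool); roi[y0:y1,x0:x1]=1; H=P[...,2]
    m=roi&(H>.050)&(H<.075)&(hsv[...,1]>130)&(hsv[...,0]<35)
    print(n,cv2.minAreaRect((P[m][:,:2]*1000).astype(np.float32)))
    y=m&(hsv[...,0]>=22)
    nl,L,st,ce=cv2.connectedComponentsWithStats(y.astype(np.uint8))
    for i in range(1,nl):
        if st[i,4]>8: print(' yel',ce[i].round(1),st[i,4],np.median(P[L==i],0).round(4))
    big.append(cv2.resize(d['img'][y0:y1,x0:x1],None,fx=4,fy=4,interpolation=2))
h=max(b.shape[0] for b in big); big=[cv2.copyMakeBorder(b,0,h-b.shape[0],0,0,0) for b in big]
b=cv2.hconcat(big); s=800/b.shape[1]; cv2.imwrite('pics/c2.png',cv2.resize(b,None,fx=s,fy=s))
print(robot.get_state()['time_s'])
```

```text
top ((566.3894653320312, 66.92242431640625), (164.75299072265625, 123.19825744628906), 20.639324188232422)
 yel [300.6 172.6] 76 [0.6321 0.0908 0.0581]
 yel [325.5 188.2] 75 [0.5855 0.0213 0.0575]
 yel [293.1 200.8] 77 [0.5492 0.114  0.0576]
 yel [318.  217.1] 80 [0.5018 0.0428 0.0578]
scene ((568.509765625, 68.07870483398438), (169.54251098632812, 135.7117462158203), 19.610960006713867)
 yel [311.2 198.2] 28 [0.5029 0.045  0.06  ]
 yel [343.2 196.6] 30 [0.5517 0.1164 0.0605]
 yel [357.5 213.5] 34 [0.6345 0.0932 0.0607]
 yel [325.  215.1] 36 [0.585  0.023  0.0605]
14.2
```

View pics/c2.png

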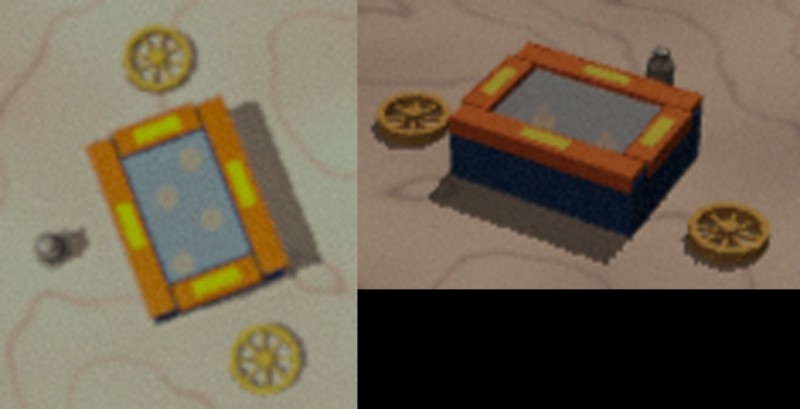

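The picture shows all four sections level, with the box, wheels and lubricator where they were. The top camera reads the patches at 57.5–58.1 mm.

```bash
python3 -c "
from h import *
print(robot.close_job())"
```

```text
the job is handed in; nothing more can be done
None
```

All four orange rim sections are pressed down onto their stops, and the job is handed in at about 14 s of the 45 s allowed. I pressed each section in turn at its thumb patch with the fingers shut.

- **Stops reached:** each section stopped at an indicated tool height of 58.3–58.4 mm. It then held 12–15 N with no further movement, well under the 40 N limit.
- **Heights after pressing:** the top camera read the patches at 57.5–58.1 mm, against 58 mm when shut. The scene camera read 60.0–60.7 mm. That view read about 2 mm high on the bare desk as well, so it agrees once corrected.
- **Box position:** in the top view the box centre moved less than 0.1 mm and its angle about 0.1°, within measurement noise. The scene camera's outline differed by about 1.3 mm and 1.1°. That is its noisier slanted view, and I don't read it as movement.
- **Other objects:** both wheels and the lubricator look unmoved in the last picture. The dome, firebox door and screwdriver were outside it, and the arm did not go near them.

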